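# Push the canister row home and bolt it

## Task

Push the row of four ingredient canisters along its rail from behind, as one train that stays together, until the front one is fully home against the end stop. Then push the slide bolt's tab all the way in, so that the bolt locks the row from behind. Only push, with the fingertips or the outside of the fingers: do not lift or tip any canister, and leave the cup, jar and tamper where they are.

Things in the scene. Friction and masses are not known exactly. Their poses are not given: they have to be found in the camera images.
- rail: Fixed aluminium channel on the bench: floor 6 mm thick, walls 5 mm thick with tops 24 mm above the bench, 53 mm wide inside, 70 mm wide over all. Origin: at bench height on the channel's centre line. Rail +y runs along it to the end stop; z up; +x across it, away from the robot. It is open at rail y = -207 mm. A row fully home has centres at rail y = 165, 115, 65 and 15 mm.
- end_stop (a point): Middle of the working face, 32 mm above the bench, of the end stop: a dark steel block across the channel, 70 mm wide, 58 mm high above the bench; the face is at rail y = 190 mm and looks to rail -y.
- canister_1: White square plastic canister, black lid: 50 x 50 mm, straight sides to 60 mm, 69 mm high over the lid's knob, 0.13 to 0.25 kg. Origin: centre of its underside, 6 mm above the bench; axes within a few degrees of the rail's. Front of the row, nearest the end stop.
- canister_2: White square plastic canister, black lid: 50 x 50 mm, straight sides to 60 mm, 69 mm high over the lid's knob, 0.13 to 0.25 kg. Origin: centre of its underside, 6 mm above the bench; axes within a few degrees of the rail's. Second of the row, touching the first.
- canister_3: White square plastic canister, black lid: 50 x 50 mm, straight sides to 60 mm, 69 mm high over the lid's knob, 0.13 to 0.25 kg. Origin: centre of its underside, 6 mm above the bench; axes within a few degrees of the rail's. Third of the row, touching the second.
- canister_4: White square plastic canister, black lid: 50 x 50 mm, straight sides to 60 mm, 69 mm high over the lid's knob, 0.13 to 0.25 kg. Origin: centre of its underside, 6 mm above the bench; axes within a few degrees of the rail's. Rear of the row, touching the third, with empty channel behind it (rail -y). Starts 60 to 130 mm short of its home. The row slides with dry friction only, 2 to 10 N.
- bolt (a joint): Travel (m) of the steel slide bolt along rail +x, from the robot side into the channel: 0 drawn back, 0.050 shut; starts at 0 to 0.010. Stays where left; takes 2 to 3 N. Its tongue, 7.5 to 19.5 mm above the bench, goes through a slot in the wall at rail y = -26 to -16 mm, so it enters behind the rear canister only when the row is home.
- bolt_tab (a point): Centre of the outer face (looks to rail -x; push here) of the bolt's upright steel tab, 40 mm above the bench. Tab: 36 mm wide along the rail, 8 mm thick, 7.5 to 57.5 mm above the bench; face at rail x = -104 mm + bolt travel, rail y = -21 mm. Clear bench for 60 mm before it; the bed plate under it is 6 mm high.
- cup: Bystander: white ceramic cup, 68 mm across, 75 mm high, about 115 mm from the channel's centre line on the far side (rail +x), beside the stop half. Origin: centre of its underside.
- jar: Bystander: amber glass jar with a steel lid, 58 mm across, 85 mm high, about 115 mm from the centre line on the robot side (rail -x), beside the stop half (rail y about +110 mm). Origin: centre of its underside.
- tamper: Bystander: steel coffee tamper standing on its 52 mm foot, 80 mm high, about 115 mm from the centre line on the far side (rail +x), beside the open half. Origin: centre of its underside.

How it is judged (in metres and radians):
On the way, in this order (a step that is already met when the one before it is completed fails the run):
1. the whole row is home against the end stop, the bolt still open (y of canister_1 in the frame of rail above 0.161 m and y of canister_2 in the frame of rail above 0.111 m and y of canister_3 in the frame of rail above 0.061 m and y of canister_4 in the frame of rail above 0.011 m and x of canister_1 in the frame of rail between -0.006 and 0.006 m and x of canister_2 in the frame of rail between -0.006 and 0.006 m and x of canister_3 in the frame of rail between -0.006 and 0.006 m and x of canister_4 in the frame of rail between -0.006 and 0.006 m and angle between each of canister_1, canister_2, canister_3, canister_4's own z axis and vertical below 0.1 rad and height (world z) of each of canister_1, canister_2, canister_3, canister_4 below 0.01 m and value of joint bolt below 0.025 m), for 0.2 s.
2. the bolt is pushed in behind the row (y of canister_1 in the frame of rail above 0.161 m and y of canister_2 in the frame of rail above 0.111 m and y of canister_3 in the frame of rail above 0.061 m and y of canister_4 in the frame of rail above 0.011 m and value of joint bolt above 0.044 m), for 0.2 s.
At the end, for the whole second after the job is handed in: All four canisters stand flat in the channel, at rest, each within 4 mm of its home place against the end stop; the bolt is in by more than 44 of its 50 mm (all of step 2 and x of canister_1 in the frame of rail between -0.006 and 0.006 m and x of canister_2 in the frame of rail between -0.006 and 0.006 m and x of canister_3 in the frame of rail between -0.006 and 0.006 m and x of canister_4 in the frame of rail between -0.006 and 0.006 m and angle between each of canister_1, canister_2, canister_3, canister_4's own z axis and vertical below 0.1 rad and height (world z) of each of canister_1, canister_2, canister_3, canister_4 below 0.01 m and linear speed of each of canister_1, canister_2, canister_3, canister_4 below 0.02 m/s); the robot touches nothing.
It fails at once if a canister is lifted (more than 10 mm off the channel floor) or tipped (more than 0.3 rad) (height (world z) of any of canister_1, canister_2, canister_3, canister_4 above 0.016 m or angle between any of canister_1, canister_2, canister_3, canister_4's own z axis and vertical above 0.3 rad).
It fails at once if the train comes apart (a gap of more than 12 mm between neighbours) (distance between canister_1 and canister_2 above 0.062 m or distance between canister_2 and canister_3 above 0.062 m or distance between canister_3 and canister_4 above 0.062 m).
It fails at once if the cup, jar or tamper is moved more than 20 mm or tipped (distance of any of cup, jar, tamper from where it was at the start of the episode above 0.02 m or angle between any of cup, jar, tamper's own z axis and vertical above 0.3 rad).
It also fails if it takes over 35 s, if anything falls off the work surface, if the arm or the gripper's body presses on something with over 40 N, if the wrist force passes 120 N, or if a joint passes its speed limit or range.

## Robot

A 6-joint arm with a two-finger parallel gripper is mounted at the origin on the work surface. World frame = base frame: x ahead of the robot, y to its left, z up, the work surface at z = 0. Lengths are in mm, angles in rad, forces in N, time in s.
With the tool pointing down it reaches from about 275 to 725 mm from the base axis. Payload 5.6 kg.
Tool frame: the origin (TCP) lies on the centre line of the jaws, within the pads' length; the fingertips stand 22 mm ahead of it and the grasp point (between the pads) lies 3 mm ahead of it (robot.tcp_to_tips is the distance from the TCP to the fingertips, in mm); z points along the fingers, y is the direction in which the jaws open and shut (so a half turn about z gives the same grasp; the last joint's range is limited). The gripper opens to 85 mm and grips with 20 to 120 N. Pads are 22 mm wide; open, the fingers measure 114 mm over their backs; the gripper's body (76 mm by 85 mm) begins 54 mm behind the grasp point. The pads swing forward as they close: fully open they stand 13 mm farther back than shut.
Start: joints at [-0.913, 0.255, 0.108, 0, -1.424, -0.285], TCP at [200.342, -512.207, 253.283] pointing down, gripper open.
Joint ranges: [-2.95, 2.95], [-1.21, 1.97], [-1.09, 1.5], [-2.87, 1.71], [-2.94, -0.07], [-3.05, 3.05]. Speed limits (rad/s): [2.57, 2.57, 3.14, 3.14, 3.14, 3.14].

## Interface

Orientations are given as [roll, pitch, yaw] about the fixed x, y, z axes, in that order (R = Rz(yaw) Ry(pitch) Rx(roll)).
In Python, from bench import robot gives the robot as it stands.
- The arm moves only by the tool apply_moves, never from a script. Its argument "targets" is a list of rows, each a list of 7 numbers: the shift along the world's x, y, z in cm, then the turn, a rotation vector about the world's x, y, z in rad, then the finger opening in cm, from 0 to 8.54. A call has 1 to 12 rows; each row shifts and turns the commanded pose from where the row before left it; what a row does not reach is not made up. A row lasts 1/8 s, in which the tool goes at most 62.5 mm and 10.7 degrees, less where a joint would pass 70% of its speed; a pose out of reach is approached as far as the arm can. A call with a gripper value outside its range is refused whole. The fingers move at their own pace and stop on an object; "squeeze" is the grip in N (left out, the last holds). Time passes only in rows, so rows that do not move let the fingers close. It gives the time, the measured TCP pose, the force and the opening at its end, in the units of the state.
- robot.get_state(): the state, without advancing time (a new reading comes with each control period).
- robot.get_image(name): name is "scene" or "top" or "wrist"; returns (picture, depth): 480x640x3 uint8, blue, green, red; 480x640 float32, mm along the optical axis (not along the pixel's ray), 0 where there is no reading.
- robot.camera_model(name): a dict with "K" (3x3 intrinsics, pixels), "world_from_camera" (4x4, takes a point from camera to world coordinates); the wrist camera has in their place "tool_from_camera" (4x4, takes a point from camera to tool coordinates, whose origin is the TCP and whose axes are the flange's). Camera axes: x right, y down, z forward; pixel columns grow to the right and rows downward; lengths in mm; the calibration is good to about 2 mm. A picture is of the moment at which its call begins: read the wrist's pose just before it. camera_model takes no time and is no camera call.
- robot.job_done(): hands the job in, once; it reports no verdict.
The state is a dict: "t": time; "joint_positions": joint angles; "dq": joint speeds; "joint_torque": joint torques, N m; "position": TCP position; "orientation": TCP orientation; "wrist_force": force on the tool from outside, world axes, zero at the start; "moment": the same for the moment, N m; "width": finger opening in mm.
Only numpy, scipy, OpenCV 4.12 (cv2) and the standard library are available. Lean on these libraries where they do the work, as an engineer would, in place of code of your own. Each camera call takes 0.05 s, during which the arm holds its last target.

## Working session

There is one attempt and no reset: what is moved stays moved. The work goes in short steps, Python scripts to look and compute and a tool call to move; the robot and the scene stay as the last step left them, time stands still between calls to the robot, and variables do not carry over. Pictures are saved under pics/ and viewed, and the job is handed in when it is done.

Besides the shell and the picture viewer there is one more tool, called after "Emit:" as a command line: name --pt "numbers of a row" for each row, then --argument value for the rest. apply_moves: Moves the arm, as the interface text tells. Its arguments: {"type":"object","properties":{"targets":{"type":"array"},"squeeze":{"type":"number"}},"required":["targets"]}

```bash
mkdir -p pics; python3 - <<'E'
from bench import robot
import cv2,numpy as np
np.set_printoptions(suppress=True,precision=3)
s=robot.get_state();print(s['t'],s['position'],s['orientation'],s['width'])
for n in("top","scene"):
    p,d=robot.get_image(n);cv2.imwrite(f"pics/{n}0.png",p);np.savez(f"{n}0.npz",p=p,d=d);m=robot.camera_model(n);print(m)
E
```

```text
0.0 [ 200.205 -511.786  252.405] [ 3.14  -0.    -2.769] 85.3874477816582
{'K': array([[469.747,   0.   , 321.72 ],
       [  0.   , 469.747, 238.183],
       [  0.   ,   0.   ,   1.   ]]), 'world_from_camera': array([[ -0.005,  -0.994,   0.107, 526.354],
       [ -1.   ,   0.005,   0.005,  19.676],
       [ -0.006,  -0.107,  -0.994, 699.86 ],
       [  0.   ,   0.   ,   0.   ,   1.   ]])}
{'K': array([[503.522,   0.   , 318.887],
       [  0.   , 503.522, 243.077],
       [  0.   ,   0.   ,   1.   ]]), 'world_from_camera': array([[   0.362,    0.643,   -0.675, 1083.032],
       [   0.932,   -0.256,    0.257, -169.755],
       [  -0.007,   -0.722,   -0.692,  550.511],
       [   0.   ,    0.   ,    0.   ,    1.   ]])}
```

View pics/top0.png

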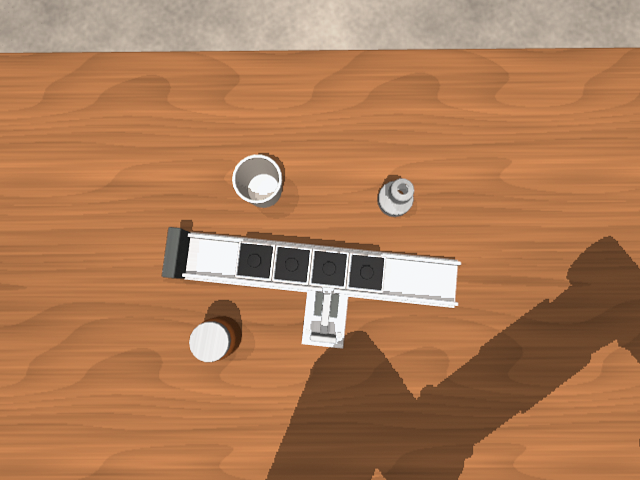

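View pics/scene0.png

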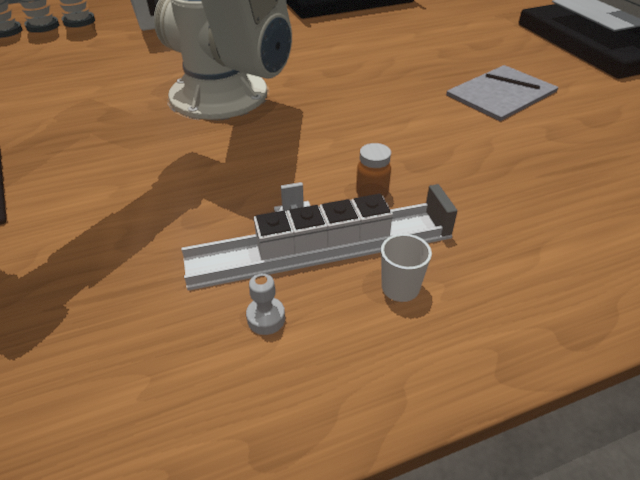

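The top view shows the stop at about (175,253) and the lids at (255,261), (292,265), (330,269) and (367,272). The open end is at (458,284) and the bolt tab at about (323,337). Now I'll measure these.

```bash
cat > h.py <<'E'
import numpy as np,cv2
from bench import robot
np.set_printoptions(suppress=True,precision=2)
def cloud(n,d):
    m=robot.camera_model(n);K=m['K'];v,u=np.mgrid[:480,:640]
    P=np.stack([(u-K[0,2])/K[0,0]*d,(v-K[1,2])/K[1,1]*d,d],-1)
    T=m['world_from_camera'];return P@T[:3,:3].T+T[:3,3]
def ray(n,u,v,z):
    m=robot.camera_model(n);K=m['K'];T=m['world_from_camera']
    r=T[:3,:3]@np.array([(u-K[0,2])/K[0,0],(v-K[1,2])/K[1,1],1]);return T[:3,3]+r*(z-T[2,3])/r[2]
def lids(n,p,roi):
    x0,y0,x1,y1=roi
    m=np.zeros(p.shape[:2],np.uint8);m[y0:y1,x0:x1]=(p.max(2)<62)[y0:y1,x0:x1]*255
    m=cv2.morphologyEx(m,cv2.MORPH_OPEN,np.ones((5,5)))
    out=[]
    for c in cv2.findContours(m,0,2)[0]:
        if 500<cv2.contourArea(c)<3000:
            r=cv2.minAreaRect(c);out.append((r,ray(n,*r[0],66)))
    return sorted(out,key=lambda a:-a[1][1])
E
python3 - <<'E'
from h import *
a=np.load('top0.npz');p,d=a['p'],a['d'];W=cloud('top',d)
z=W[...,2]
for l in lids('top',p,(190,230,470,310)): print(l)
# wall tops
m=(abs(z-24)<3);m[:225]=0;m[312:]=0;m[:,:192]=0;m[:,462:]=0
m=m.astype(np.uint8)
pts=W[m>0];print(len(pts),np.median(pts[:,2]))
print(cv2.minAreaRect(pts[:,:2].astype(np.float32)))
# floor level, tab, stop
f=W[270:285,400:440].reshape(-1,3);print('floor',np.median(f,0)); print('bench',np.median(W[400:420,100:200,2]))
k=np.argwhere((z>52)&(z<63)); k=k[(k[:,0]>310)&(k[:,0]<350)&(k[:,1]>295)&(k[:,1]<350)]
t=W[k[:,0],k[:,1]];print('tab',len(t),k.min(0),k.max(0),t.min(0),t.max(0),t.mean(0))
k=np.argwhere((z>52)&(z<63)); k=k[(k[:,0]>215)&(k[:,0]<290)&(k[:,1]>150)&(k[:,1]<200)]
t=W[k[:,0],k[:,1]];print('stop',len(t),k.min(0),k.max(0),t.mean(0),cv2.minAreaRect(t[:,:2].astype(np.float32)))
for n,roi in(('jar',(180,310,240,370)),('cup',(225,145,290,212)),('tamp',(370,170,420,220))):
    x0,y0,x1,y1=roi;t=W[y0:y1,x0:x1].reshape(-1,3);t=t[t[:,2]>15];print(n,t.min(0),t.max(0))
cv2.imwrite('pics/crop.png',cv2.resize(p[220:355,150:470],None,fx=2.5,fy=2.5,interpolation=cv2.INTER_CUBIC))
E
```

```text
(((254.67947387695312, 260.04522705078125), (31.71949005126953, 31.248409271240234), 6.009006023406982), array([565.35, 113.74,  66.  ]))
(((291.78631591796875, 264.0301513671875), (31.61480712890625, 31.300750732421875), 6.009005546569824), array([559.7 ,  63.56,  66.  ]))
(((328.92413330078125, 267.91033935546875), (31.39119529724121, 31.059009552001953), 4.763641834259033), array([554.21,  13.48,  66.  ]))
(((366.6793518066406, 268.3482971191406), (31.4742374420166, 24.000146865844727), 4.763641834259033), array([553.36, -37.37,  66.  ]))
1710 23.84290124749549
((540.76123046875, 22.682174682617188), (389.88189697265625, 90.22039031982422), 83.69808959960938)
floor [ 542.82 -120.03    6.05]
bench -0.09575739549262607
tab 162 [335 310] [343 335] [453.76   5.83  52.02] [464.41  39.54  61.09] [459.4   22.83  57.05]
stop 703 [227 161] [278 181] [576.69 229.84  57.64] ((577.2559814453125, 230.48948669433594), (18.785842895507812, 69.86680603027344), 83.3144302368164)
jar [431.79  19.68  15.91] [526.35 195.04 699.86]
cup [526.35  19.68  15.05] [709.07 144.63 699.86]
tamp [ 526.35 -109.97   15.12] [683.89  19.68 699.86]
```

View pics/crop.png

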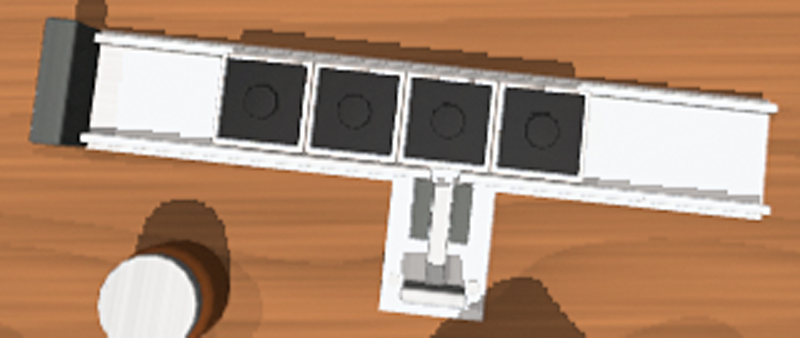

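Emit:
apply_moves --pt "2.83 3.38 -0.5 0 0 -0.0403 0" --pt "2.83 3.38 -0.5 0 0 -0.0403 0" --pt "2.83 3.38 -0.5 0 0 -0.0403 0" --pt "2.83 3.38 -0.5 0 0 -0.0403 0" --pt "2.83 3.38 -0.5 0 0 -0.0403 0" --pt "2.83 3.38 -0.5 0 0 -0.0403 0" --pt "2.83 3.38 -0.5 0 0 -0.0403 0" --pt "2.83 3.38 -0.5 0 0 -0.0403 0" --pt "2.83 3.38 -0.5 0 0 -0.0403 0" --pt "2.83 3.38 -0.5 0 0 -0.0403 0" --pt "2.83 3.38 -0.5 0 0 -0.0403 0" --pt "2.83 3.38 -0.5 0 0 -0.0403 0"

```text
t: 1.6
position: [540.5, -105.3, 192.7]
orientation: [-3.142, -0.001, 3.03]
wrist_force: [0.2, -0.3, -0.3]
width: -0.2
```

```bash
cat >> h.py <<'E'
O=np.array([555.0,32.3]);ux=np.array([.9938,-.1115]);uy=np.array([.1115,.9938])
def rail(p): q=np.asarray(p)[:2]-O;return np.array([q@ux,q@uy])
def world(x,y): return O+x*ux+y*uy
def st():
    s=robot.get_state();print('t',round(s['t'],2),np.array(s['position']),np.array(s['orientation']),'F',np.array(s['wrist_force']),'w',s['width'],'rail',rail(s['position']))
E
python3 - <<'E'
from h import *
st()
a=np.load('top0.npz');d=a['d'];W=cloud('top',d).reshape(-1,3)
z=W[:,2];R=(W[:,:2]-O)@np.array([ux,uy]).T
for lo,hi in((-200,-100),(-95,-50),(60,120),(120,185)):
    k=(abs(z-24)<1.5)&(R[:,1]>lo)&(R[:,1]<hi)&(abs(R[:,0])<45)
    for sg in(-1,1):
        q=R[k&(R[:,0]*sg>0),0];print(lo,sg,len(q),np.median(q) if len(q) else'')
k=(z>40)&(abs(R[:,1]+21)<30)&(R[:,0]<-80)&(R[:,0]>-120);print('tab',np.percentile(R[k],[1,10,50,90,99],axis=0))
E
```

```text
t 1.6 [ 540.47 -105.31  192.74] [-3.14 -0.    3.03] F [ 0.25 -0.27 -0.28] w -0.20388394419942454 rail [   0.91 -138.38]
-200 -1 187 -28.38712498646655
-200 1 192 29.605241557513203
-95 -1 83 -28.643926860377125
-95 1 56 30.34973433020214
60 -1 108 -28.895538501629268
60 1 75 30.01244547851546
120 -1 129 -28.779511540210414
120 1 128 28.961494768612823
tab [[-98.29 -37.08]
 [-97.06 -34.25]
 [-93.35 -20.48]
 [-90.37  -6.33]
 [-90.19  -3.22]]
```

Emit:
apply_moves --pt "0 0 -4 0 0 0 0" --pt "0 0 -4 0 0 0 0" --pt "0 0 -4 0 0 0 0" --pt "0 0 -2 0 0 0 0" --pt "0 0 -1.4 0 0 0 0" --pt "0 0 0 0 0 0 0"

```text
t: 2.35
position: [539.4, -106.7, 38.5]
orientation: [-3.141, -0.002, 3.031]
wrist_force: [-0.3, -0.1, -0.0]
width: -0.1
```

```bash
python3 - <<'E'
from h import *
st()
p,d=robot.get_image('scene');cv2.imwrite('pics/s1.png',cv2.resize(p[120:330,130:490],(800,467)))
E
```

```text
t 2.35 [ 539.36 -106.67   38.48] [-3.14 -0.    3.03] F [-0.33 -0.05 -0.  ] w -0.11073728456179857 rail [  -0.05 -139.85]
```

View pics/s1.png

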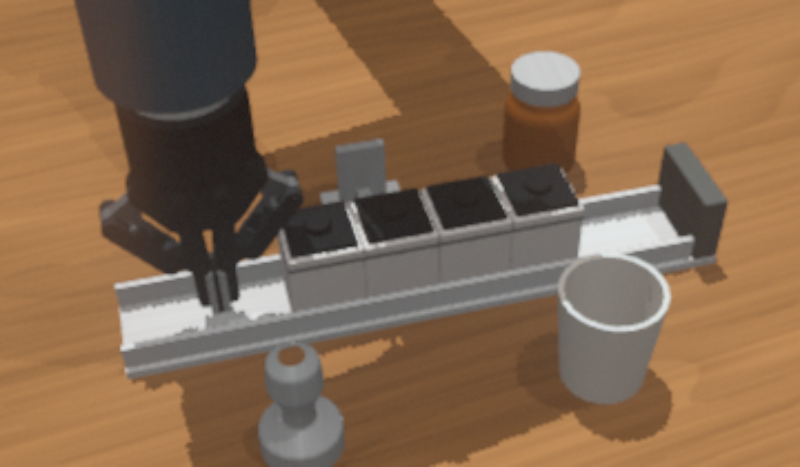

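The fingers sit centred in the channel at (220,300). The gripper knuckles stick out along the jaw axis to about (285,190), level with the lids at (320,215). If I push in this orientation they could reach over canister 4. I'll turn the tool 90° so the knuckles lie across the rail.

```bash
python3 - <<'E'
from h import *
print(robot.get_state()['joint_positions'])
E
```

```text
[ 0.09  0.42 -0.24  0.   -0.91 -1.77]
```

Emit:
apply_moves --pt "0 0 0 0 0 0.1571 0" --pt "0 0 0 0 0 0.1571 0" --pt "0 0 0 0 0 0.1571 0" --pt "0 0 0 0 0 0.1571 0" --pt "0 0 0 0 0 0.1571 0" --pt "0 0 0 0 0 0.1571 0" --pt "0 0 0 0 0 0.1571 0" --pt "0 0 0 0 0 0.1571 0" --pt "0 0 0 0 0 0.1571 0" --pt "0 0 0 0 0 0.1571 0" --pt "0.11 0.99 0 0 0 0 0" --pt "0.11 0.99 0 0 0 0 0"

```text
t: 3.9
position: [542.7, -86.1, 40.0]
orientation: [-3.14, 0.0, -1.684]
wrist_force: [-0.2, 0.8, -0.4]
width: 0.2
```

```bash
python3 - <<'E'
from h import *
st()
p,d=robot.get_image('scene');cv2.imwrite('pics/s2.png',cv2.resize(p[120:330,130:490],(800,467)))
E
```

```text
t 3.9 [542.68 -86.07  39.99] [-3.14  0.   -1.68] F [-0.2   0.76 -0.39] w 0.1993707923005756 rail [   0.95 -119.01]
```

View pics/s2.png

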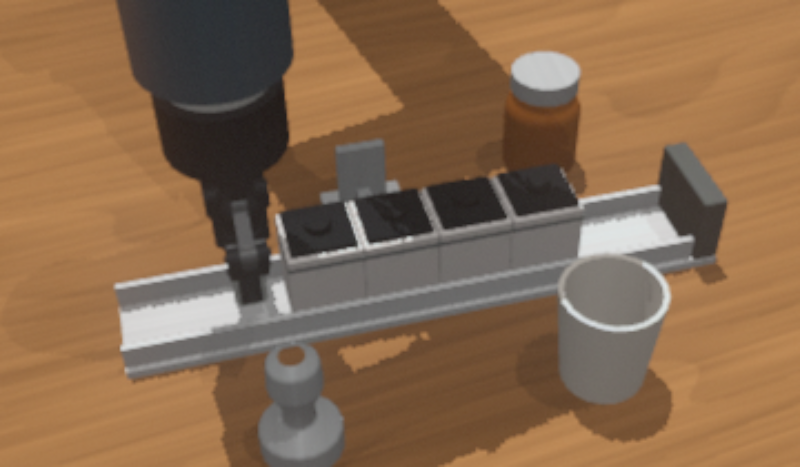

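The side profile is now slim, with the fingers at (250,290) just behind canister 4 at (280,270).

Emit:
apply_moves --pt "0.06 0.5 0 0 0 0 0" --pt "0.06 0.5 0 0 0 0 0" --pt "0.03 0.3 0 0 0 0 0" --pt "0.03 0.3 0 0 0 0 0" --pt "0.03 0.3 0 0 0 0 0" --pt "0.03 0.3 0 0 0 0 0"

```text
t: 4.7
position: [544.4, -64.9, 39.2]
orientation: [3.141, -0.0, -1.682]
wrist_force: [-0.2, -3.2, -0.1]
width: 0.2
```

```bash
python3 - <<'E'
from h import *
st()
p,d=robot.get_image('top');cv2.imwrite('pics/t3.png',cv2.resize(p[190:355,150:470],(800,412)))
E
```

```text
t 4.7 [544.42 -64.92  39.24] [ 3.14 -0.   -1.68] F [-0.25 -3.21 -0.13] w 0.20328374012330117 rail [  0.32 -97.8 ]
```

View pics/t3.png

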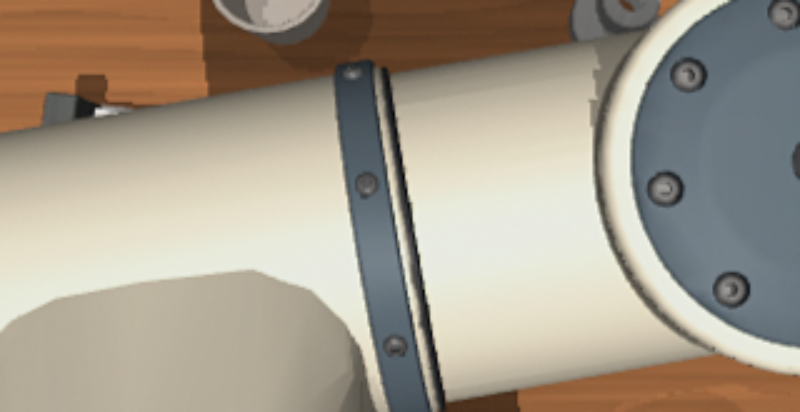

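The arm fills the top view, so only the scene camera helps here. The 3 N force shows the fingers are touching the row. Pushing on.

Emit:
apply_moves --pt "0.07 0.6 0 0 0 0 0" --pt "0.07 0.6 0 0 0 0 0" --pt "0.07 0.6 0 0 0 0 0" --pt "0.07 0.6 0 0 0 0 0" --pt "0.07 0.6 0 0 0 0 0" --pt "0.07 0.6 0 0 0 0 0" --pt "0.07 0.6 0 0 0 0 0" --pt "0.07 0.6 0 0 0 0 0" --pt "0.07 0.6 0 0 0 0 0" --pt "0.05 0.4 0 0 0 0 0" --pt "0.03 0.3 0 0 0 0 0"

```text
t: 6.12
position: [551.7, -3.6, 39.3]
orientation: [3.142, -0.0, -1.681]
wrist_force: [0.0, -4.1, 0.2]
width: 0.2
```

```bash
python3 - <<'E'
from h import *
st()
p,d=robot.get_image('scene');cv2.imwrite('pics/s4.png',cv2.resize(p[120:330,130:490],(800,467)))
E
```

```text
t 6.12 [551.66  -3.58  39.28] [ 3.14 -0.   -1.68] F [ 0.03 -4.14  0.23] w 0.16235727109460024 rail [  0.68 -36.03]
```

View pics/s4.png

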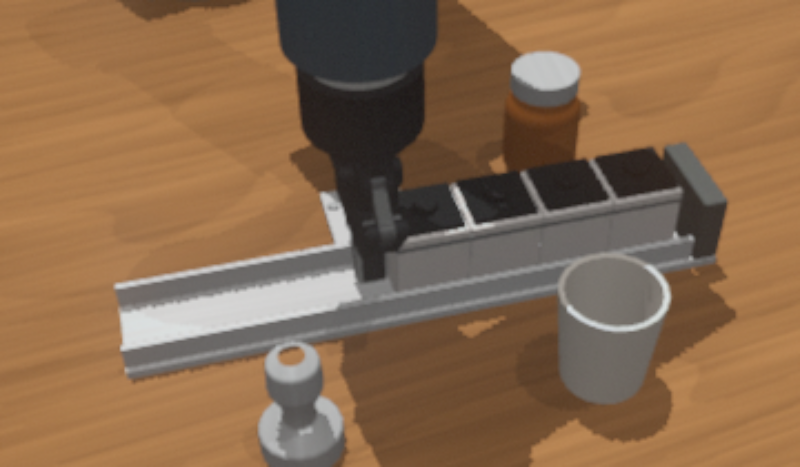

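The train is together, with its front at (680,200) still just short of the stop. I'll creep until the force rises.

Emit:
apply_moves --pt "0.03 0.3 0 0 0 0 0" --pt "0.03 0.3 0 0 0 0 0" --pt "0.03 0.3 0 0 0 0 0" --pt "0.02 0.2 0 0 0 0 0"

```text
t: 6.68
position: [552.7, 7.4, 39.2]
orientation: [3.141, -0.0, -1.681]
wrist_force: [-0.7, -3.7, 0.3]
width: 0.0
```

Emit:
apply_moves --pt "0.02 0.2 0 0 0 0 0" --pt "0.01 0.1 0 0 0 0 0"

```text
t: 6.92
position: [552.8, 9.1, 39.3]
orientation: [3.141, -0.002, -1.681]
wrist_force: [0.5, -10.9, 0.1]
width: -0.2
```

Emit:
apply_moves --pt "0.01 0.1 0 0 0 0 0" --pt "0.01 0.1 0 0 0 0 0" --pt "0 0 0 0 0 0 0"

```text
t: 7.3
position: [552.6, 9.1, 39.3]
orientation: [3.14, -0.005, -1.681]
wrist_force: [0.0, -16.9, -0.1]
width: -0.1
```

```bash
python3 - <<'E'
from h import *
st()
p,d=robot.get_image('scene');cv2.imwrite('pics/s5.png',cv2.resize(p[120:330,130:490],(800,467)))
E
```

```text
t 7.3 [552.59   9.09  39.26] [ 3.14 -0.   -1.68] F [  0.05 -16.9   -0.12] w -0.07220272148635794 rail [  0.19 -23.34]
```

View pics/s5.png

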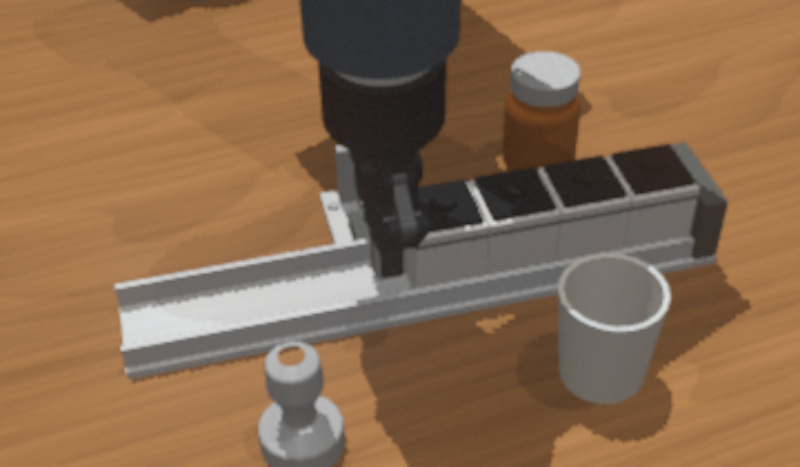

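The row is home. The front canister is tight against the stop at (697,200), and the force rises to 17 N with no motion. Now I'll back off and lift, then look from the tab side.

Emit:
apply_moves --pt "-0.06 -0.5 0 0 0 0 0" --pt "-0.17 -1.5 0 0 0 0 0" --pt "-0.34 -3.0 0 0 0 0 0" --pt "0 0 3 0 0 0 0" --pt "0 0 5 0 0 0 0" --pt "0 0 4 0 0 0 0"

```text
t: 8.1
position: [547.9, -37.9, 161.4]
orientation: [-3.14, 0.001, -1.681]
wrist_force: [0.8, 0.1, -0.4]
width: -0.3
```

Emit:
apply_moves --pt "-1.33 0.68 0 0 0 -0.1571 0" --pt "-1.33 0.68 0 0 0 -0.1571 0" --pt "-1.33 0.68 0 0 0 -0.1571 0" --pt "-1.33 0.68 0 0 0 -0.1571 0" --pt "-1.33 0.68 0 0 0 -0.1571 0" --pt "-1.33 0.68 0 0 0 -0.1571 0" --pt "-1.33 0.68 0 0 0 -0.1571 0" --pt "-1.33 0.68 0 0 0 -0.1571 0" --pt "-1.33 0.68 0 0 0 -0.1571 0" --pt "-1.33 0.68 0 0 0 -0.1571 0" --pt "0 0 0 0 0 0 0"

```text
t: 9.48
position: [414.1, 30.5, 159.6]
orientation: [3.14, 0.001, 3.033]
wrist_force: [0.7, -1.0, 0.5]
width: 0.4
```

```bash
python3 - <<'E'
from h import *
st();print(robot.get_state()['joint_positions'])
p,d=robot.get_image('top');cv2.imwrite('pics/t6.png',p)
for l in lids('top',p,(160,230,470,310)): print(l[0],l[1],rail(l[1]))
p,d=robot.get_image('scene');cv2.imwrite('pics/s6.png',cv2.resize(p[120:330,130:490],(800,467)))
E
```

```text
t 9.47 [414.15  30.49 159.57] [3.14 0.   3.03] F [ 0.65 -1.02  0.5 ] w 0.36535139934958377 rail [-139.78  -17.5 ]
[ 0.45  0.04 -0.39 -0.   -1.14 -2.13]
((193.36463928222656, 253.5153045654297), (31.521045684814453, 31.587127685546875), 7.594642639160156) [574.64 196.96  66.  ] [  1.16 165.83]
((229.98464965820312, 257.62310791015625), (31.628856658935547, 31.50482177734375), 7.125016689300537) [568.8  147.21  66.  ] [  0.91 115.74]
((266.82318115234375, 261.5914611816406), (31.804283142089844, 31.693851470947266), 6.34019136428833) [563.17  97.3   66.  ] [ 0.87 65.51]
((303.71954345703125, 265.5243835449219), (31.804283142089844, 31.804283142089844), 6.34019136428833) [557.6   47.46  66.  ] [ 0.9  15.35]
```

View pics/t6.png

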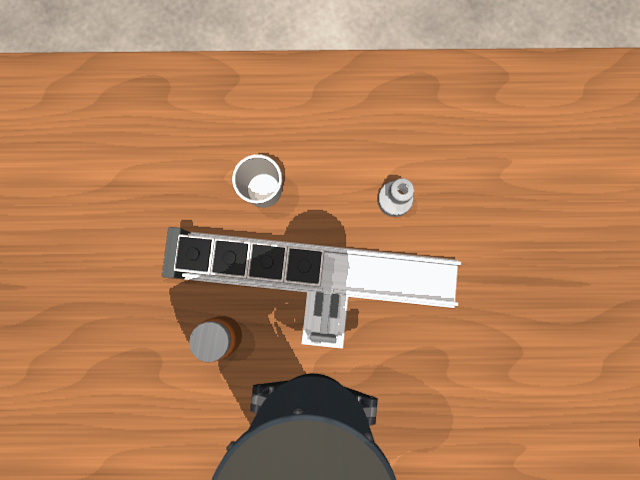

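View pics/s6.png

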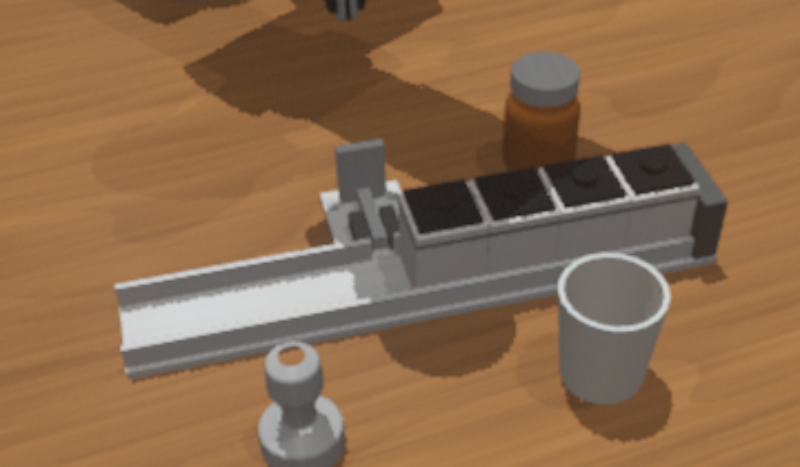

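The lids at (193,253), (230,258), (267,262) and (304,266) put the row home at rail y of about 166, 116, 66 and 15. The bolt tab at (323,337) is still open. I'll lower the fingers in front of the tab.

Emit:
apply_moves --pt "-0.04 -0.35 -3 0 0 0 0" --pt "0 0 -4 0 0 0 0" --pt "0 0 -3 0 0 0 0" --pt "0 0 -1.4 0 0 0 0" --pt "0.99 -0.11 0 0 0 0 0" --pt "0.5 -0.06 0 0 0 0 0" --pt "0.3 -0.03 0 0 0 0 0"

```text
t: 10.45
position: [433.3, 24.8, 46.0]
orientation: [3.141, 0.002, 3.031]
wrist_force: [-0.8, -0.3, -1.0]
width: -0.0
```

```bash
python3 - <<'E'
from h import *
st()
p,d=robot.get_image('scene');cv2.imwrite('pics/s7.png',cv2.resize(p[120:330,130:490],(800,467)))
E
```

```text
t 10.45 [433.28  24.82  46.  ] [3.14 0.   3.03] F [-0.79 -0.32 -1.05] w -0.027094856400376028 rail [-120.13  -21.01]
```

View pics/s7.png

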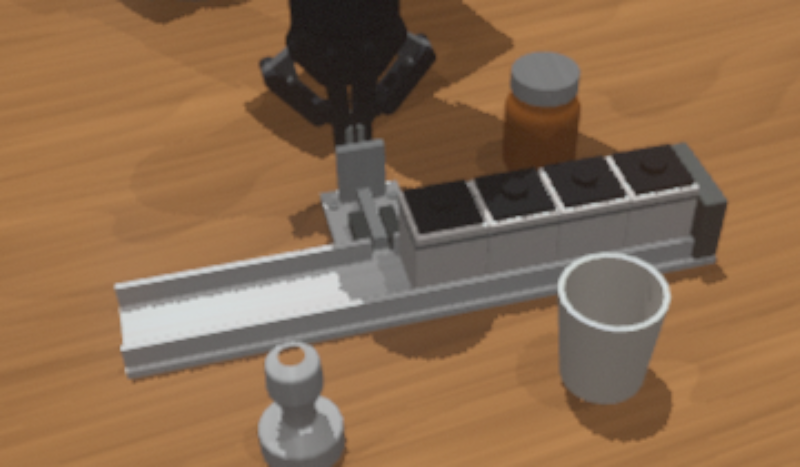

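The fingers are lined up in front of the tab at (360,150) and clear of the jar. Pushing the bolt in.

Emit:
apply_moves --pt "0.4 -0.045 0 0 0 0 0" --pt "0.4 -0.045 0 0 0 0 0" --pt "0.5 -0.056 0 0 0 0 0" --pt "0.5 -0.056 0 0 0 0 0" --pt "0.5 -0.056 0 0 0 0 0" --pt "0.5 -0.056 0 0 0 0 0" --pt "0.5 -0.056 0 0 0 0 0" --pt "0.5 -0.056 0 0 0 0 0" --pt "0.3 -0.034 0 0 0 0 0" --pt "0.3 -0.034 0 0 0 0 0"

```text
t: 11.75
position: [476.1, 19.7, 45.1]
orientation: [-3.141, -0.0, 3.031]
wrist_force: [-1.9, 0.2, 0.5]
width: 0.2
```

```bash
python3 - <<'E'
from h import *
st()
p,d=robot.get_image('scene');cv2.imwrite('pics/s8.png',cv2.resize(p[120:330,130:490],(800,467)))
E
```

```text
t 11.75 [476.06  19.66  45.14] [-3.14 -0.    3.03] F [-1.87  0.16  0.47] w 0.23759912242240405 rail [-77.04 -21.36]
```

View pics/s8.png

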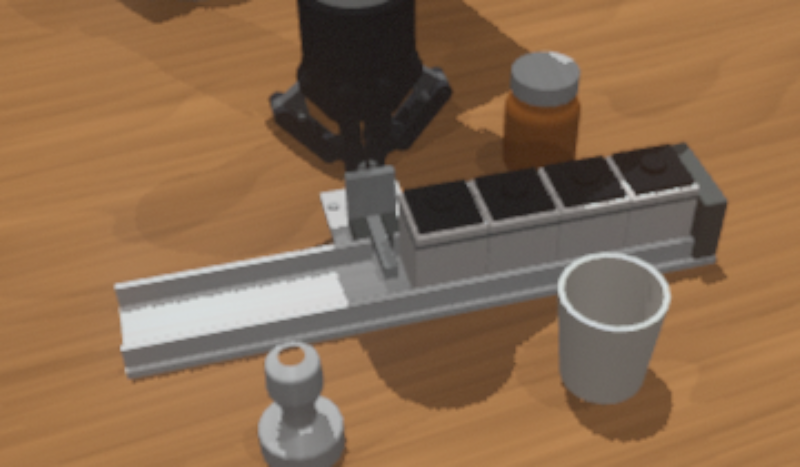

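The tongue at (385,262) is entering the channel behind canister 4. I'll keep going to the bolt's end stop.

Emit:
apply_moves --pt "0.3 -0.034 0 0 0 0 0" --pt "0.3 -0.034 0 0 0 0 0" --pt "0.2 -0.02 0 0 0 0 0" --pt "0.1 -0.01 0 0 0 0 0" --pt "0.1 -0.01 0 0 0 0 0"

```text
t: 12.42
position: [486.0, 18.6, 45.2]
orientation: [-3.142, -0.0, 3.031]
wrist_force: [-2.6, -0.2, -0.5]
width: -0.2
```

Emit:
apply_moves --pt "0.1 -0.01 0 0 0 0 0" --pt "0.1 -0.01 0 0 0 0 0" --pt "0.1 -0.01 0 0 0 0 0"

```text
t: 12.8
position: [488.7, 18.3, 45.2]
orientation: [-3.141, -0.001, 3.031]
wrist_force: [-5.5, 0.6, 2.2]
width: 0.1
```

Emit:
apply_moves --pt "0.1 -0.01 0 0 0 0 0" --pt "0.1 -0.01 0 0 0 0 0" --pt "0 0 0 0 0 0 0"

```text
t: 13.18
position: [488.8, 18.2, 45.1]
orientation: [-3.141, -0.004, 3.03]
wrist_force: [-10.2, 2.8, 6.4]
width: -0.1
```

The bolt has stopped and the force is rising, so it's at its end. Backing off straight and checking.

Emit:
apply_moves --pt "-0.5 0.056 0 0 0 0 0" --pt "-2 0.22 0 0 0 0 0" --pt "-4 0.45 0 0 0 0 0" --pt "0 0 3 0 0 0 0" --pt "0 0 5 0 0 0 0" --pt "-2 0 4 0 0 0 0" --pt "-2 0 0 0 0 0 0" --pt "0 0 0 0 0 0 0"

```text
t: 14.18
position: [386.3, 25.7, 166.4]
orientation: [3.14, 0.003, 3.032]
wrist_force: [-0.4, 0.8, 0.2]
width: 0.1
```

```bash
python3 - <<'E'
from h import *
st()
p,d=robot.get_image('top');cv2.imwrite('pics/t9.png',p)
for l in lids('top',p,(160,230,470,310)): print(rail(l[1]))
W=cloud('top',d).reshape(-1,3);z=W[:,2];R=(W[:,:2]-O)@np.array([ux,uy]).T
k=(z>40)&(z<62)&(abs(R[:,1]+21)<30)&(R[:,0]<-32)&(R[:,0]>-110);print('tab',np.percentile(R[k],[1,10,50,90,99],axis=0))
p,d=robot.get_image('scene');cv2.imwrite('pics/s9.png',cv2.resize(p[120:330,130:490],(800,467)))
E
```

```text
t 14.18 [386.28  25.71 166.37] [3.14 0.   3.03] F [-0.43  0.83  0.2 ] w 0.0997592918229703 rail [-166.93  -25.36]
[  1.05 165.79]
[  1.07 115.74]
[ 0.94 65.41]
[ 0.9  15.35]
tab [[-53.31 -37.89]
 [-52.54 -34.15]
 [-49.28 -20.24]
 [-45.99  -6.28]
 [-45.53  -2.61]]
```

View pics/t9.png

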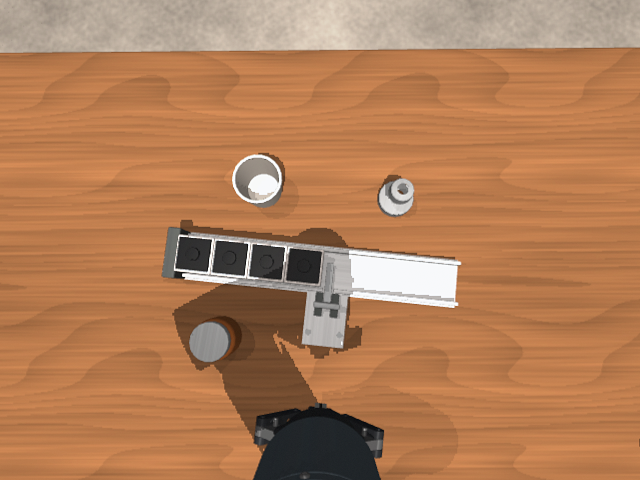

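View pics/s9.png

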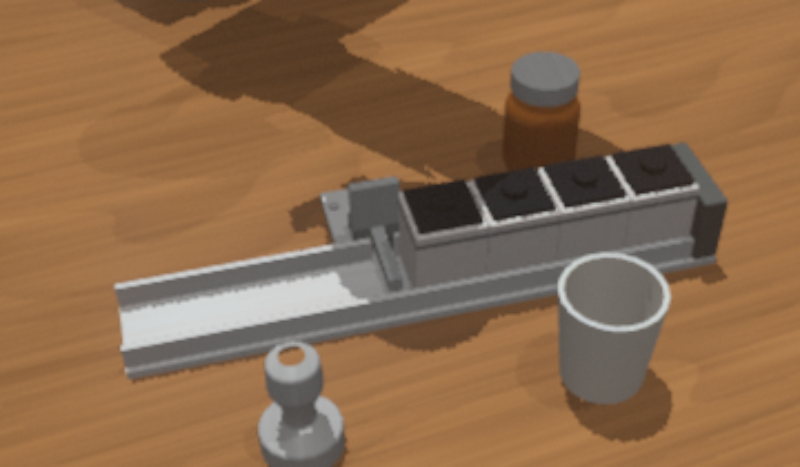

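The tongue lies across the channel at (388,260) behind canister 4. The tab face at about x = -53 means the bolt is shut, and the bystanders haven't moved.

```bash
python3 -c "
from bench import robot
print(robot.job_done())"
```

```text
the job is handed in; nothing more can be done
None
```

I pushed the row home as one train, then pushed the bolt fully in behind it, and handed the job in at about 14 s. The hand-in reports no verdict.

- **Row:** the last top view gave canister centres at rail y = 165.8, 115.7, 65.4 and 15.4 mm. They sit about 1 mm off the centre line, and the push ended at 17 N with no further motion.
- **Bolt:** the tab face measured about x = -53 mm, against -54 mm when shut. The bolt had stopped moving while the force rose to about 10 N, and the tongue is visible behind canister 4.
- **Bystanders and arm:** the cup, jar and tamper look unmoved in the pictures; I did not measure them separately. The arm was clear of everything at the end.
- **Changed on the way:** I first lowered the gripper with its knuckles pointing along the rail, where they could have reached over canister 4. I turned the tool 90° before touching anything.
- **Disagreement:** canister 4's lid outline was partly merged in the first picture, so I took its start position from the other three. No check failed.

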